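# Swing the coffee dripper over the decanter and lock it

### The arm

A 7-joint arm with a two-finger parallel gripper is mounted at the origin on the work surface. World frame = base frame: x ahead of the robot, y to its left, z up, the work surface at z = 0. Lengths are in m, angles in rad, forces in N, time in s.
With the tool pointing down it reaches from about 0.425 to 1.025 m from the base axis. Payload 9.4 kg.
Tool frame: the origin (TCP) lies midway between the tips of the shut fingers; the grasp point (between the pads) lies 19 mm behind it (robot.tcp_to_grasp is the distance from the TCP to the grasp point, in m); z points along the fingers, y is the direction in which the jaws open and shut (so a half turn about z gives the same grasp; the last joint's range is limited). The gripper opens to 85 mm and grips with 20 to 120 N. Pads are 22 mm wide; open, the fingers measure 114 mm over their backs; the gripper's body (76 mm by 85 mm) begins 54 mm behind the grasp point. The pads swing forward as they close: fully open they stand 13 mm farther back than shut.
Start: joints at [-1.178, 0.599, -0.003, 1.599, 0.002, 0.943, -0.08], TCP at [0.328, 0.646, 0.231] pointing down, gripper open.
Joint ranges: [-2.57, 2.57], [-0.35, 1.97], [-1.29, 1.29], [0.11, 2.56], [-1.05, 4.19], [0.11, 1.86], [-2.63, 2.63]. Speed limits (rad/s): [2.22, 2.22, 3.01, 3.01, 3.14, 3.14, 3.14].

### API

Orientations are given as a unit quaternion [w, x, y, z].
In Python, from plant import sense, imaging, workorder, robot gives the robot as it stands.
- The arm moves only by the tool send_rows, never from a script. Its argument "targets" is a list of rows, each a list of 5 numbers: the opening, from 0 (shut) to 1 (fully open), then the shift along the tool's x, y, z in cm, then the turn about the tool's z in rad. In form: [[fingers, x, y, z, roll], ...]. A call has 1 to 20 rows; each row shifts and turns the commanded pose from where the row before left it, along the tool's axes as they then stand; what a row does not reach is not made up. A row lasts 1/10 s, in which the tool goes at most 50 mm and 8.59 degrees, less where a joint would pass 70% of its speed; a pose out of reach is approached as far as the arm can. A call is refused whole if a number of a shift passes 5 or a number of a turn 0.15, either way. A call with a gripper value outside its range is refused whole. The fingers move at their own pace and stop on an object; "newtons" is the grip in N (left out, the last holds). Time passes only in rows, so rows that do not move let the fingers close. It gives the time, the measured TCP pose, the force and the opening at its end, in the units of the state.
- sense(): the state, without advancing time (a new reading comes with each control period).
- imaging.camera(name): name is "scene" or "top"; returns a dict with "frame" (384x512x3 uint8, red, green, blue), "range_z" (384x512 float32, m along the optical axis (not along the pixel's ray), 0 where there is no reading), "fx", "fy", "cx", "cy" (pixels), "dist_coeffs" ([k1, k2, p1, p2, k3] as OpenCV has them; the pictures are not rectified), "rvec" (rotation vector, rad) and "tvec" (3), from world to camera coordinates, as OpenCV has them. Camera axes: x right, y down, z forward; pixel columns grow to the right and rows downward; lengths in m; the calibration is good to about 2 mm. A picture is of the moment at which its call begins.
- workorder.finish_job(): hands the job in, once; it reports no verdict.
The state is a dict: "time_s": time; "qpos": joint angles; "qd": joint speeds; "joint_torque": joint torques, N m; "tcp_pos": TCP position; "tcp_rot": TCP orientation; "contact_force": force on the tool from outside, world axes, zero at the start; "wrist_torque": the same for the moment, N m; "grip_width": finger opening in m.
Only numpy, scipy, OpenCV 4.12 (cv2) and the standard library are available. Lean on these libraries where they do the work, as an engineer would, in place of code of your own. Each camera call takes 0.05 s, during which the arm holds its last target.

### The job

Push the dripper stand's swinging arm round by its orange tab until the dripper sits centred over the mouth of the glass decanter, and let go; then push the red lever on top of the post all the way across to its stop on the robot's right-hand side to lock it. Only push, gently, with a fingertip or the outside of the fingers: grasp and lift nothing, and leave the decanter, mug, pitcher and everything else standing where they are.

Things in the scene. Friction and masses are not known exactly. Their poses are not given: they have to be found in the camera images.
- stand: Fixed black dripper stand. Origin: post axis, at table height; x points away from the robot side, y left, z up. Base 270 x 360 x 10 mm, its middle at x = -85 mm. Post 26 mm across, 227 mm high. Three cork coasters (tops 12 mm up) lie 150 mm from the post axis, at arm angles -0.9, 0, +0.9 rad; decanter, mug and pitcher stand on them in any order, within 3 mm in x and y.
- drip_arm (a joint): Angle (rad, -1.25 to 1.25) of the swinging steel arm about the post axis. At 0 it points along the stand's -x; positive = counter-clockwise seen from above (towards the stand's -y). Friction holds it where left (1 to 2 N at the tab). Bar 16 mm wide, 154 to 166 mm up. Carries a white dripper cone: axis 150 mm from the post axis, rim 92 mm across, 215 mm up.
- dripper_outlet (a point): Bottom centre of the dripper cone, on the cone's axis, 138 mm above the table and 150 mm from the post axis. It moves with the arm.
- push_tab (a point): Centre of the upright orange tab on the free end of the arm, 225 mm from the post axis: 12 mm along the arm, 10 mm thick across it, 45 mm tall, from 163 to 208 mm above the table. Push its flat side sideways.
- lock_lever (a joint): Angle (rad) of the red lever on the post's top, about the post axis. At 0 it points 0.7 rad to the left (+y) of the stand's -x axis; it grows counter-clockwise seen from above, across the robot's side to the robot's right. Hard stop at 1.4 = locked. Starts near 0. Friction about 1 N at the peg; stays where left.
- lever_peg (a point): Middle of the upright red peg at the lever's end, 75 mm from the post axis: 14 mm across, it stands up from 240 mm (top of the lever's bar) to 275 mm above the table. Push it sideways.
- decanter_mouth (a point): Centre of the mouth of the loose clear glass decanter (112 mm tall, 94 mm across the belly, 60 mm at the neck, mouth 72 mm across, 0.35 kg), at rim height, 124 mm above the table.
- mug_center (a point): Half-way up the axis of the loose white porcelain mug, 80 mm across, 90 mm tall, handle towards the robot.
- pitcher_center (a point): Half-way up the axis of the loose small stainless milk pitcher, 80 mm across, 85 mm tall, handle towards the robot.
- scoop_center (a point): Middle of the loose green plastic scoop lying on the table, about 140 x 48 x 32 mm. Leave alone.
- clip_center (a point): Middle of the loose steel spring clip with a folded blue lid, flat on the table, about 150 x 75 x 30 mm. Leave alone.
- tin_center (a point): Half-way up the loose grey tin, 80 mm across, 110 mm tall. Leave alone.
- jar_center (a point): Half-way up the loose amber jar, 68 mm across, 100 mm tall. Leave alone.
Things that resemble listed ones, but are neither listed nor needed, are in the scene too. Leave any blue or turquoise look-alike of the part that bears decanter_mouth alone.

How it is judged:
On the way, in this order (a step that is already met when the one before it is completed fails the run):
1. the dripper is centred over the decanter's mouth, let go and still, with the lever not yet turned (horizontal distance between dripper_outlet and decanter_mouth below 0.014 m and velocity of joint drip_arm between -0.05 and 0.05 rad/s and contact force between the fingers and anything else below 0.5 N and value of joint lock_lever below 0.6 rad), for 0.2 s.
2. the red lever is across at its stop, the dripper still over the decanter (horizontal distance between dripper_outlet and decanter_mouth below 0.014 m and value of joint lock_lever above 1.27 rad), for 0.2 s.
At the end, for the whole second after the job is handed in: The dripper's outlet is within 14 mm, seen from above, of the centre of the decanter's mouth and the arm is still; the red lever reads over 1.27 rad (stop at 1.4); the decanter, mug, pitcher, scoop, clip, tin and jar are all within 15 mm of where they began (all of step 2 and velocity of joint drip_arm between -0.05 and 0.05 rad/s and velocity of joint lock_lever between -0.05 and 0.05 rad/s and distance of each of decanter_mouth, mug_center, pitcher_center, scoop_center, clip_center, tin_center, jar_center from where it was at the start of the episode below 0.015 m); the robot touches nothing.
It fails at once if a vessel or bystander is lifted, carried, tipped or moved by more than 20 mm (distance of any of decanter_mouth, mug_center, pitcher_center, scoop_center, clip_center, tin_center, jar_center from where it was at the start of the episode above 0.02 m).
It fails at once if the swinging arm is pinched or shoved with more than 18 N (contact force between the fingers and drip_arm above 18 N).
It fails at once if the lever is pinched or shoved with more than 25 N (contact force between the fingers and lock_lever above 25 N).
It also fails if it takes over 72 s, if anything falls off the work surface, if the arm or the gripper's body presses on something with over 40 N, if the wrist force passes 120 N, or if a joint passes its speed limit or range.

## Working session

There is one attempt and no reset: what is moved stays moved. The work goes in short steps, Python scripts to look and compute and a tool call to move; the robot and the scene stay as the last step left them, time stands still between calls to the robot, and variables do not carry over. Pictures are saved under pics/ and viewed, and the job is handed in when it is done.

Besides the shell and the picture viewer there is one more tool, called after "Call:" in YAML: its name, and indented under it one key for each argument. send_rows: Moves the arm, as the interface text tells. Its arguments: {"type":"object","properties":{"targets":{"type":"array","items":{"type":"array","items":{"type":"number"}}},"newtons":{"type":"number"}},"required":["targets"]}

```bash
mkdir -p pics
cat > h.py <<'E'
import numpy as np, cv2
from plant import sense, imaging, workorder, robot
def cam(n):
    c=imaging.camera(n); c['K']=np.array([[c['fx'],0,c['cx']],[0,c['fy'],c['cy']],[0,0,1.]])
    c['R']=cv2.Rodrigues(np.array(c['rvec'],float))[0]; c['t']=np.array(c['tvec'],float).ravel(); c['d']=np.array(c['dist_coeffs'],float)
    return c
def save(c,n): cv2.imwrite('pics/'+n,c['frame'][:,:,::-1])
def ray(c,uv):
    p=cv2.undistortPoints(np.array(uv,float).reshape(-1,1,2),c['K'],c['d']).reshape(-1,2)
    d=np.c_[p,np.ones(len(p))]@c['R']; o=-c['R'].T@c['t']; return o,d
def onz(c,uv,z):
    o,d=ray(c,uv); return o+d*((z-o[2])/d[:,2])[:,None]
def pts(c,mask):
    v,u=np.nonzero(mask&(c['range_z']>0)); o,d=ray(c,np.c_[u,v]); return o+d*c['range_z'][v,u][:,None]
def proj(c,P): return cv2.projectPoints(np.array(P,float).reshape(-1,1,3),np.array(c['rvec'],float),c['t'],c['K'],c['d'])[0].reshape(-1,2)
E
python3 - <<'E'
from h import *
import pickle
d={}
for n in('scene','top'):
    c=cam(n); save(c,n+'0.png'); d[n]=c
    print(n,-c['R'].T@c['t'],c['fx'])
pickle.dump(d,open('c0.pkl','wb'))
print(sense())
E
```

```text
scene [ 1.24086158 -0.15606053  0.9968927 ] 385.4696554808326
top [ 0.438252   -0.00423389  1.32317828] 369.5889731638923
{'time_s': 0.1, 'qpos': array([-1.17772027,  0.60003711, -0.00257287,  1.60006998,  0.00178599,
        0.94289974, -0.07978398]), 'qd': array([-1.24341679e-03,  4.84254774e-04, -9.67329840e-05, -1.89576822e-03,
        6.58530458e-04, -3.47349732e-04, -5.58895068e-04]), 'joint_torque': array([ 4.46891339e-03, -7.77984381e+01,  1.56995963e+00, -2.58622634e+01,
        1.27319328e-02,  5.58556450e-03, -1.99960164e-05]), 'tcp_pos': array([0.3279939 , 0.64607797, 0.2305015 ]), 'tcp_rot': array([-1.13457037e-04,  2.32689945e-01,  9.72550714e-01, -6.96766547e-04]), 'contact_force': array([-0.23840068, -0.59910902,  0.15933601]), 'wrist_torque': array([ 0.01493997,  0.01922949, -0.04000102]), 'grip_width': 0.08547598740895367}
```

```bash
ls -la; python3 -c "
import cv2
for n in('scene','top'):
    cv2.imwrite('pics/%s0b.png'%n,cv2.resize(cv2.imread('pics/%s0.png'%n),(800,600),interpolation=cv2.INTER_CUBIC))"
```

```text
total 2708
drwxr-xr-x  3 agent agent    4096 Dec  6 13:29 .
drwxr-xr-x 23 root  root     4096 Dec  6 13:29 ..
-rw-r--r--  1 agent agent 2754114 Dec  6 13:29 c0.pkl
-rw-r--r--  1 agent agent     897 Dec  6 13:29 h.py
drwxr-xr-x  2 agent agent    4096 Dec  6 13:29 pics
```

View pics/scene0b.png

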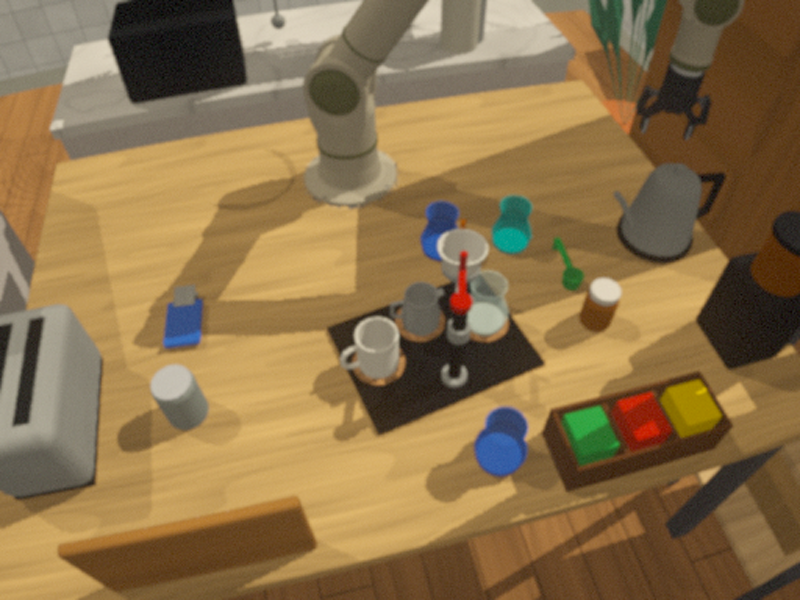

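View pics/top0b.png

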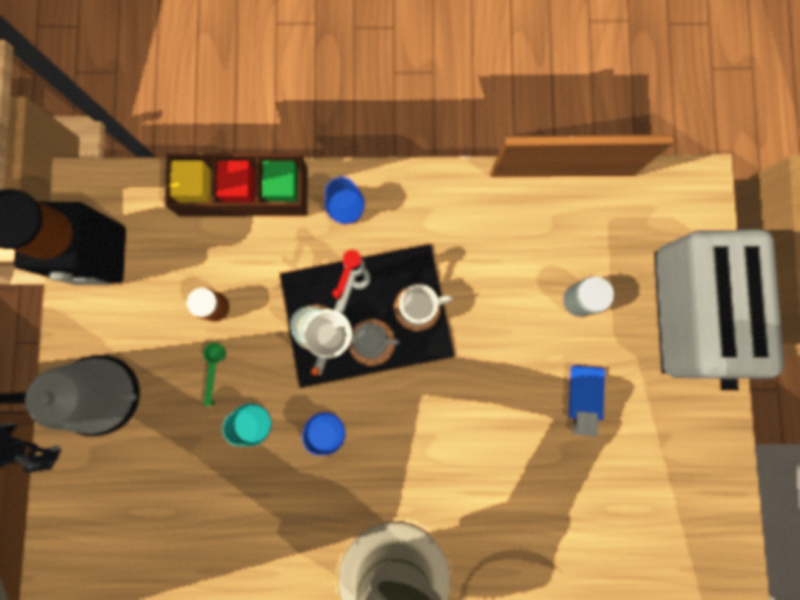

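Run:
```python
from h import *
import pickle
d=pickle.load(open('c0.pkl','rb'))
for n in d:
    c=d[n]; f=c['frame']; hsv=cv2.cvtColor(f,cv2.COLOR_RGB2HSV); H,S,V=[hsv[:,:,i].astype(int) for i in range(3)]
    red=((H<6)|(H>174))&(S>180)&(V>90); org=(H>=6)&(H<=16)&(S>190)&(V>130)
    for nm,m in(('red',red),('org',org)):
        k,l,s,cc=cv2.connectedComponentsWithStats(m.astype(np.uint8))
        for i in range(1,k):
            if s[i,4]>4 :
                P=pts(c,l==i); print(n,nm,s[i],cc[i].round(1),P.mean(0).round(3) if len(P) else '',(P[:,2].min().round(3),P[:,2].max().round(3)) if len(P) else '')
    # black base
c=d['top']; x0,x1,y0,y1=170,300,150,260
cv2.imwrite('pics/topcrop.png',cv2.resize(c['frame'][y0:y1,x0:x1,::-1],None,fx=6,fy=5.4,interpolation=cv2.INTER_CUBIC))
c=d['scene']
cv2.imwrite('pics/scenecrop.png',cv2.resize(c['frame'][130:280,200:360,::-1],None,fx=4,fy=4,interpolation=cv2.INTER_CUBIC))
```

```text
scene red [288 161  14  40 236] [294.8 186.5] [0.631 0.087 0.226] (np.float64(0.007), np.float64(0.277))
scene red [393 252  36  36 618] [410.6 270. ] [0.879 0.342 0.092] (np.float64(0.051), np.float64(0.102))
scene org [295 140   3   5  12] [296.1 141.8] [0.45  0.149 0.206] (np.float64(0.199), np.float64(0.21))
scene org [402 251  20  20 103] [411.6 259.7] [0.853 0.357 0.095] (np.float64(0.065), np.float64(0.102))
scene org [398 255   3   3   6] [398.8 256.2] [0.83  0.333 0.087] (np.float64(0.069), np.float64(0.096))
scene org [402 254   3   4   6] [402.7 255.3] [0.833 0.341 0.092] (np.float64(0.072), np.float64(0.101))
scene org [397 259   5   7  13] [399.  261.7] [0.849 0.321 0.095] (np.float64(0.091), np.float64(0.097))
scene org [421 264   5   6   8] [422.9 266.5] [0.881 0.376 0.097] (np.float64(0.093), np.float64(0.099))
scene org [416 266   3   4   6] [416.7 267.7] [0.879 0.359 0.096] (np.float64(0.095), np.float64(0.097))
scene org [408 269   6   5  13] [410.9 270.4] [0.882 0.339 0.097] (np.float64(0.095), np.float64(0.099))
scene org [422 270   3   4   6] [422.8 271.8] [0.896 0.368 0.098] (np.float64(0.095), np.float64(0.1))
top red [138 102  25  28 633] [149.8 115.7] [0.863 0.347 0.089] (np.float64(0.044), np.float64(0.103))
top red [212 160  19  31 205] [221.3 173.4] [0.636 0.089 0.223] (np.float64(0.006), np.float64(0.276))
top org [200 236   3   4  10] [201.  237.2] [0.446 0.15  0.207] (np.float64(0.202), np.float64(0.21))
```

View pics/topcrop.png

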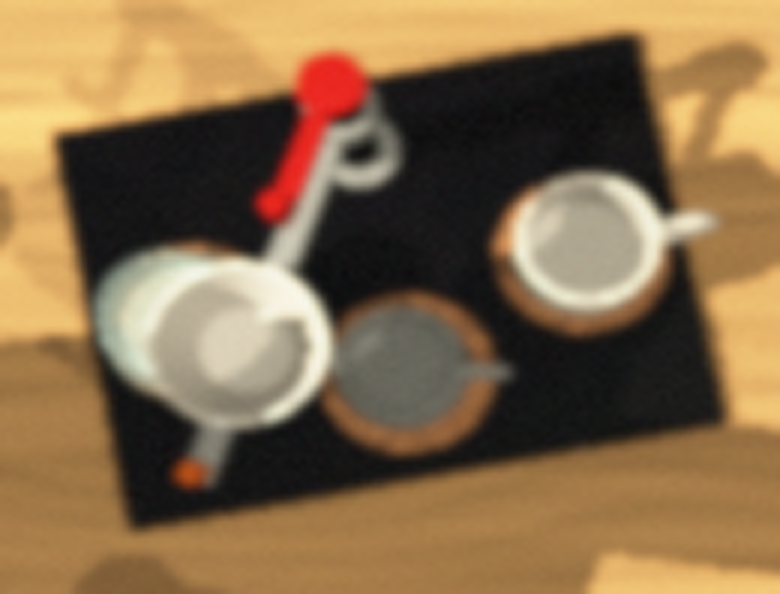

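View pics/scenecrop.png

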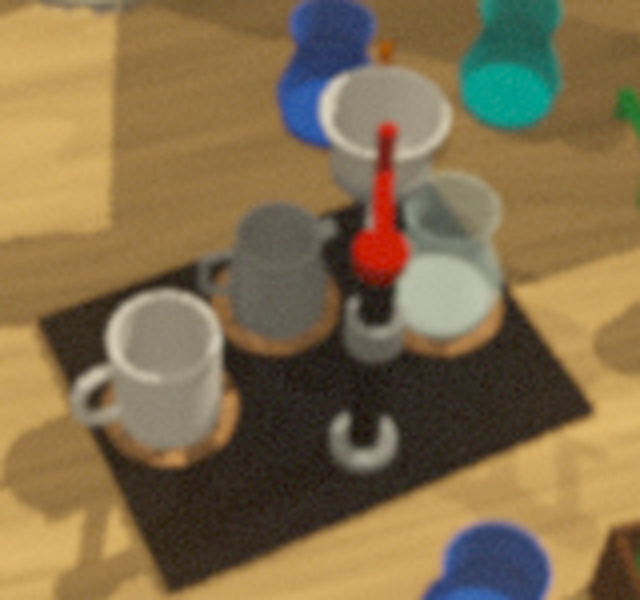

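Run:
```python
from h import *
import pickle
d=pickle.load(open('c0.pkl','rb')); c=d['top']; s=d['scene']
T=lambda q:np.array(q,float)/[6,5.4]+[170-.5+.08,150-.5+.09]
S=lambda q:np.array(q,float)/4+[200-.4,130-.4]
C=onz(c,T([[58,137],[638,37],[722,420],[132,527]]),.010)   # far-left, far-right, near-right, near-left
C2=onz(s,S([[590,410],[168,590],[40,322]]),.010) # far-left, far-right, near-right
print(C.round(3));print(C2.round(3))
for i in range(4): print(np.linalg.norm(C[i]-C[(i+1)%4]).round(3),end=' ')
ex=((C[0]-C[3])+(C[1]-C[2]))[:2]; ey=((C[0]-C[1])+(C[3]-C[2]))[:2]
yaw=np.arctan2(ex[1],ex[0]); yaw2=np.arctan2(-ey[0],ey[1]); print('yaw',yaw,yaw2)
y=(yaw+yaw2)/2; m=C.mean(0)[:2]; print('post from base',m+.085*np.array([np.cos(y),np.sin(y)]))
e=C2[0]-C2[1]; print('scene yaw',np.arctan2(-e[0],e[1]), 'post', (C2[0]+C2[2])[:2]/2+.085*np.array([np.cos(y),np.sin(y)]))
print('hub top',onz(c,T([[331,83]]),.24),onz(s,S([[380,250]]),.24))
print('peg top',onz(c,T([[270,204]]),.275),onz(s,S([[387,131]]),.275))
print('tab top',onz(c,[[201,237.2]],.208),onz(s,S([[386,46]]),.208))
print('rim',onz(c,T([[242,343]]),.215),onz(s,S([[385,117]]),.215))
print('mouth', onz(s,S([[452,213]]),.124))
```

```text
[[ 0.67   0.258  0.01 ]
 [ 0.736 -0.09   0.01 ]
 [ 0.48  -0.136  0.01 ]
 [ 0.412  0.21   0.01 ]]
[[ 0.675  0.256  0.01 ]
 [ 0.742 -0.09   0.01 ]
 [ 0.487 -0.138  0.01 ]]
0.355 0.26 0.353 0.262 yaw 0.18136665657594436 0.18950184235730488
post from base [0.6580166  0.07609713]
scene yaw 0.19140017274749382 post [0.6645133  0.07449537]
hub top [[0.65879863 0.07754719 0.24      ]] [[0.65990675 0.07639889 0.24      ]]
peg top [[0.58659085 0.10377744 0.275     ]] [[0.5928288  0.09995077 0.275     ]]
tab top [[0.4456589  0.15021182 0.208     ]] [[0.44908378 0.1496023  0.208     ]]
rim [[0.51718076 0.12340602 0.215     ]] [[0.52557263 0.12401467 0.215     ]]
mouth [[0.55017848 0.17496029 0.124     ]]
```

Call:
send_rows:
  targets:
    - [0, 0, 0, -3.5, 0]
    - [0, 0, 0, -3.5, 0]
    - [0, -2.4, -3.12, 0, 0]
    - [0, -2.4, -3.12, 0, 0]
    - [0, -2.4, -3.12, 0, 0]
    - [0, -2.4, -3.12, 0, 0]
    - [0, -2.4, -3.12, 0, 0]
    - [0, -2.4, -3.12, 0, 0]
    - [0, -2.4, -3.12, 0, 0]
    - [0, -2.4, -3.12, 0, 0]
    - [0, -2.4, -3.12, 0, 0]
    - [0, -2.4, -3.12, 0, 0]
    - [0, -2.4, -3.12, 0, 0]
    - [0, -2.4, -3.12, 0, 0]
    - [0, -2.4, -3.12, 0, 0]
    - [0, -2.4, -3.12, 0, 0]
  newtons: 20

```text
time_s: 1.7
tcp_pos: [0.4299, 0.1032, 0.3013]
tcp_rot: [-0.0, 0.233, 0.973, 0.0]
contact_force: [0.9, 0.6, 0.2]
grip_width: -0.0001
```

Call:
send_rows:
  targets:
    - [0, 0, 0, 0, 0]
    - [0, 0, 0, 0, 0]

```text
time_s: 1.9
tcp_pos: [0.43, 0.1043, 0.3013]
tcp_rot: [-0.0, 0.234, 0.972, 0.0]
contact_force: [-0.0, 0.6, -0.1]
grip_width: -0.0
```

Run:
```python
from h import *
c=cam('top'); save(c,'top1.png')
cv2.imwrite('pics/top1b.png',cv2.resize(c['frame'][130:330,130:330,::-1],None,fx=3,fy=3))
c=cam('scene'); cv2.imwrite('pics/sc1b.png',cv2.resize(c['frame'][80:280,190:390,::-1],None,fx=3,fy=3))
```

```text
(no output)
```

View pics/top1b.png

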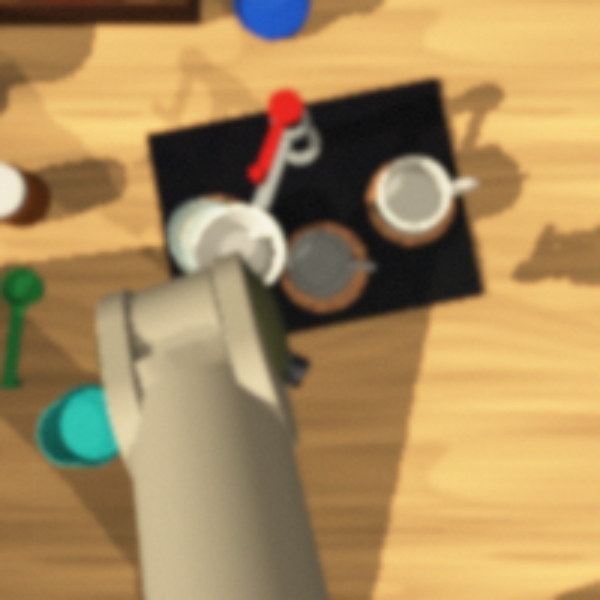

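View pics/sc1b.png

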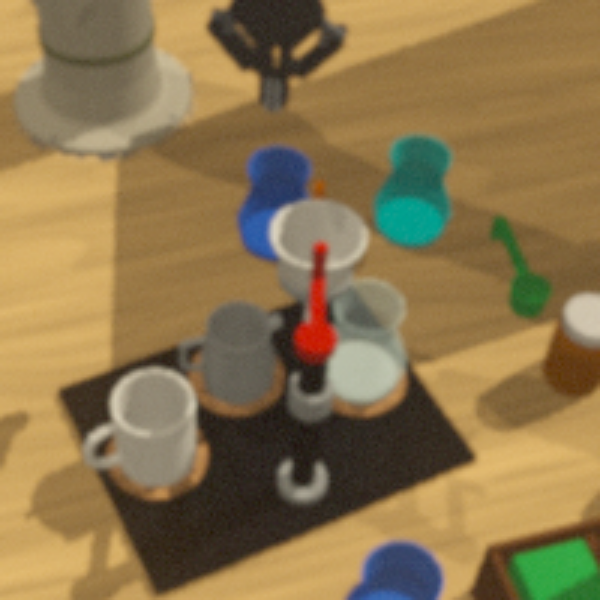

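Call:
send_rows:
  targets:
    - [0, 0, 0, 0, -0.13]
    - [0, 0, 0, 2.2, 0]
    - [0, 0, 0, 2.3, 0]
    - [0, 0, 0, 2.3, 0]
    - [0, 0, 0, 2.3, 0]
    - [0, 0, 0, 2.2, 0]
    - [0, 0, 0, 0, 0]
    - [0, 0, 0.5, 0, 0]
    - [0, 0, 0.5, 0, 0]
    - [0, 0, 0.5, 0, 0]
    - [0, 0, 0.5, 0, 0]
    - [0, 0, 0, 0, 0]
    - [0, 0, 0, 0, 0]

```text
time_s: 3.3
tcp_pos: [0.4368, 0.1239, 0.1885]
tcp_rot: [0.0, 0.169, 0.986, 0.0]
contact_force: [-0.6, -0.5, -0.4]
grip_width: -0.0001
```

Run:
```python
from h import *
c=cam('scene'); cv2.imwrite('pics/sc2b.png',cv2.resize(c['frame'][80:230,220:370,::-1],None,fx=4,fy=4,interpolation=cv2.INTER_CUBIC))
print(sense()['contact_force'])
```

```text
[-0.32610255 -0.44003067 -0.50432685]
```

View pics/sc2b.png

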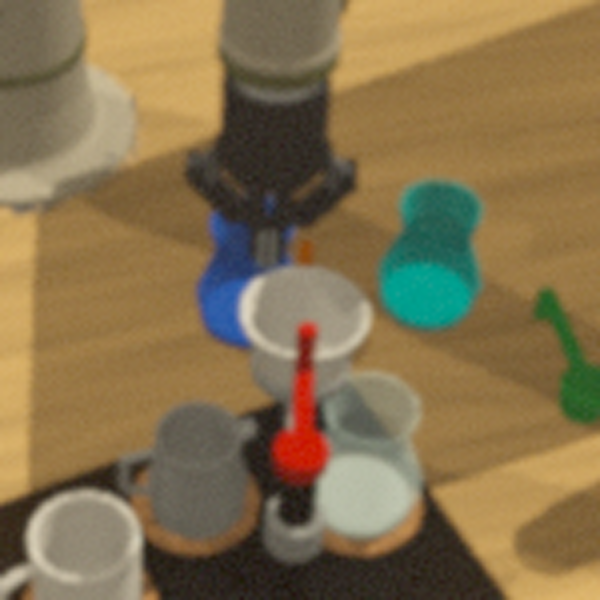

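Call:
send_rows:
  targets:
    - [0, 0, 0.45, 0, 0]
    - [0, 0, 0.45, 0, 0]
    - [0, 0, 0.45, 0, 0.02]
    - [0, 0, 0.45, 0, 0.02]
    - [0, 0, 0.45, 0, 0.02]
    - [0, 0, 0.45, 0, 0.02]
    - [0, 0, 0, 0, 0]

```text
time_s: 4.05
tcp_pos: [0.4467, 0.1498, 0.1882]
tcp_rot: [0.0, 0.208, 0.978, 0.0]
contact_force: [0.4, -0.3, 1.0]
grip_width: -0.0002
```

Call:
send_rows:
  targets:
    - [0, 0, 0.45, 0, 0.02]
    - [0, 0, 0.45, 0, 0.02]
    - [0, 0, 0.45, 0, 0.02]
    - [0, 0, 0.45, 0, 0.02]
    - [0, 0, 0.45, 0, 0.02]
    - [0, 0, 0.45, 0, 0.02]
    - [0, 0, 0.45, 0, 0.02]
    - [0, 0, 0.45, 0, 0.02]
    - [0, 0, 0, 0, 0]

```text
time_s: 4.95
tcp_pos: [0.4638, 0.1815, 0.1883]
tcp_rot: [0.0, 0.286, 0.958, 0.0]
contact_force: [-0.1, 0.3, -0.1]
grip_width: -0.0005
```

Run:
```python
from h import *
c=cam('scene'); save(c,'sc3.png');cv2.imwrite('pics/sc3b.png',cv2.resize(c['frame'][80:230,220:370,::-1],None,fx=4,fy=4,interpolation=cv2.INTER_CUBIC))
S=lambda q:np.array(q,float)/4+[220-.4,80-.4]
print(sense()['contact_force'],sense()['tcp_pos'])
```

```text
[-0.01554561 -0.59745975 -0.1429933 ] [0.46370631 0.18117841 0.18833558]
```

View pics/sc3b.png

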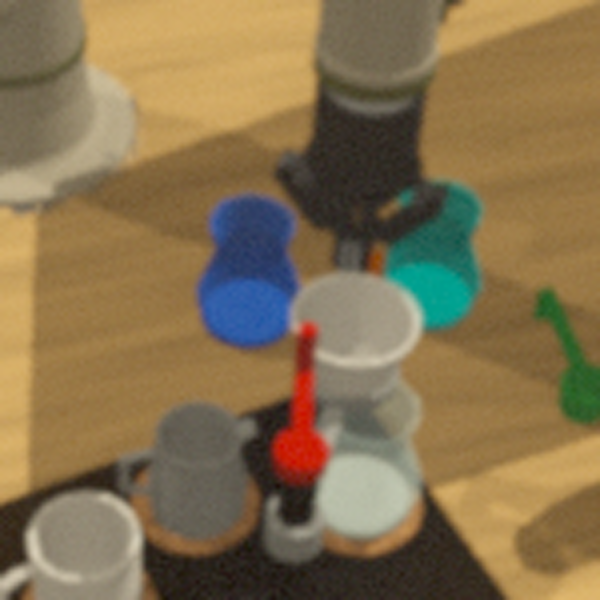

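```bash
python3 - <<'E'
from h import *
import pickle
d=pickle.load(open('c0.pkl','rb'));c=d['scene']
S=lambda q:np.array(q,float)/4+[220-.4,80-.4]
print(onz(c,S([[357,322],[307,318]]),.215))
p=np.array([.66,.076])
# undistorted mouth rim from c0 (4x crop at 200,130): extents
S0=lambda q:np.array(q,float)/4+[200-.4,130-.4]
print(onz(c,S0([[452,173],[500,213],[404,215]]),.124), onz(c,S([[378,245+15]]),.2))
E
python3 -c "
import cv2
i=cv2.imread('pics/scene0.png')
cv2.imwrite('pics/dec.png',cv2.resize(i[165:225,285:345],None,fx=10,fy=10,interpolation=cv2.INTER_CUBIC))"
```

```text
[[0.53936142 0.15808559 0.215     ]
 [0.52686289 0.1250856  0.215     ]]
[[0.51195452 0.18824486 0.124     ]
 [0.55915838 0.20987976 0.124     ]
 [0.54308735 0.13952474 0.124     ]] [[0.46880897 0.2002046  0.2       ]]
```

View pics/dec.png

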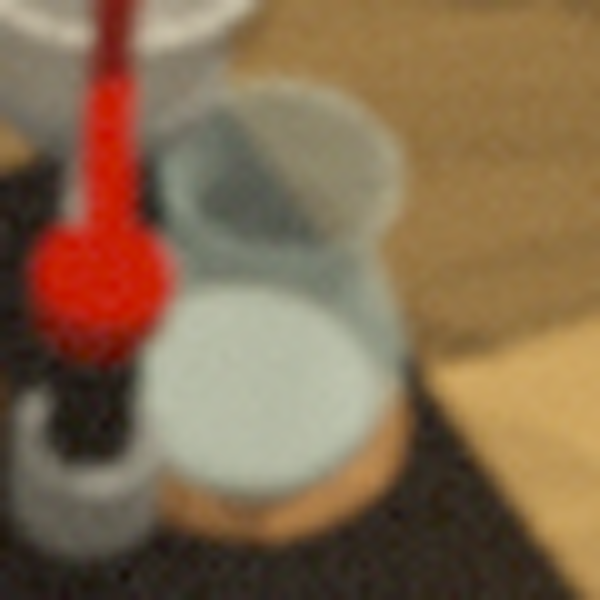

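Call:
send_rows:
  targets:
    - [0, 0, 0.43, 0, 0.02]
    - [0, 0, 0.43, 0, 0.02]
    - [0, 0, 0.43, 0, 0.02]
    - [0, 0, 0.43, 0, 0.02]
    - [0, 0, 0.43, 0, 0.02]
    - [0, 0, 0.43, 0, 0.02]
    - [0, 0, 0.43, 0, 0.02]
    - [0, 0, 0, 0, 0]
    - [0, 0, 0, 0, 0]
    - [0, 0, -1, 0, 0]
    - [0, 0, -1.5, 0, 0]
    - [0, 0, -1.5, 0, 0]
    - [0, 0, 0, 0, 0]

```text
time_s: 6.3
tcp_pos: [0.4527, 0.1722, 0.1884]
tcp_rot: [-0.001, 0.353, 0.936, -0.001]
contact_force: [1.0, -0.0, 0.1]
grip_width: 0.0001
```

Call:
send_rows:
  targets:
    - [0, 0, 0, -3, 0]
    - [0, 0, 0, -3, 0]
    - [0, 0, 0, -3, 0]
    - [0, 0, 0, -3, 0]
    - [0, 0, 0, 0, 0]
    - [0, 0, 0, 0, 0]

```text
time_s: 6.9
tcp_pos: [0.4548, 0.1748, 0.3087]
tcp_rot: [0.0, 0.352, 0.936, 0.001]
contact_force: [0.2, 0.8, 0.5]
grip_width: 0.0
```

Run:
```python
from h import *
c=cam('scene'); save(c,'sc4.png');cv2.imwrite('pics/sc4b.png',cv2.resize(c['frame'][80:230,220:370,::-1],None,fx=4,fy=4,interpolation=cv2.INTER_CUBIC))
c=cam('top'); save(c,'top4.png')
cv2.imwrite('pics/top4b.png',cv2.resize(c['frame'][150:250,170:300,::-1],None,fx=6,fy=6,interpolation=cv2.INTER_CUBIC))
```

```text
(no output)
```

View pics/sc4b.png

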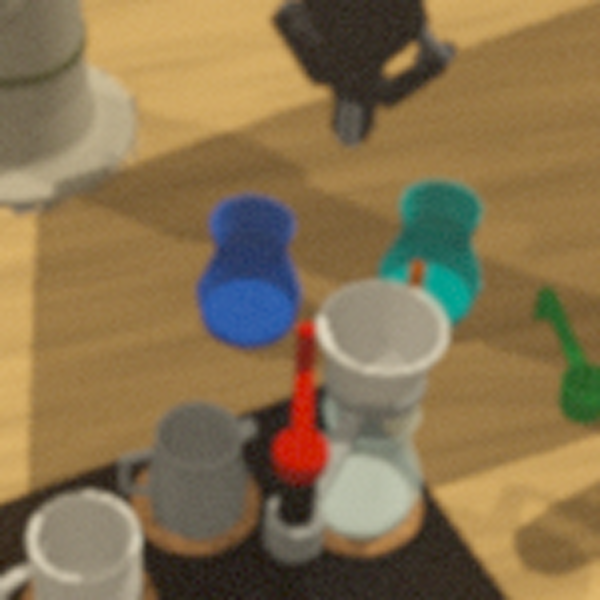

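View pics/top4b.png

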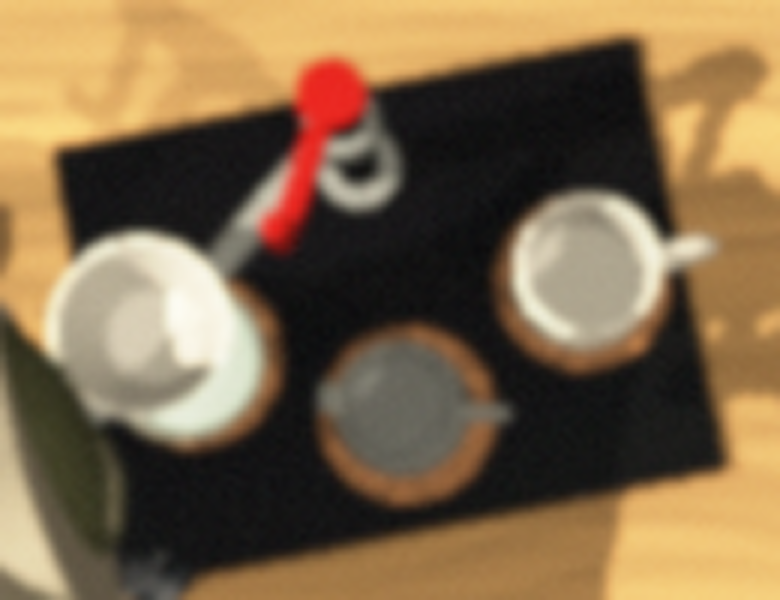

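Run:
```python
from h import *
import pickle
d=pickle.load(open('c0.pkl','rb')); c=d['top']; s=d['scene']
T=lambda q:np.array(q,float)/6+[170-.42,150-.42]
S=lambda q:np.array(q,float)/4+[220-.4,80-.4]
p=np.array([.66,.076])
def rep(n,P):
    for q in P:
        v=q[:2]-p; print(n,q.round(4),'r %.4f ang %.3f'%(np.hypot(*v),np.arctan2(v[1],-v[0])))
rep('hub',onz(c,T([[332,95]]),.24))
rep('rim top',onz(c,T([[142,327]]),.215)); rep('rim scene',onz(s,S([[382,334]]),.215))
rep('tab scene',onz(s,S([[417,263]]),.208))
rep('coasters',onz(c,T([[195,360],[407,415],[584,278]]),.012))
rep('peg',onz(c,T([[280,237]]),.275))
# predicted mouth pixel in scene with dripper outlet
f=cv2.imread('pics/sc4.png'); im=cv2.resize(f[140:220,280:360],None,fx=7.5,fy=7.5,interpolation=cv2.INTER_CUBIC); cv2.imwrite('pics/sc4c.png',im)
```

```text
hub [0.6574 0.077  0.24  ] r 0.0028 ang 0.386
rim top [0.5447 0.1737 0.215 ] r 0.1512 ang 0.703
rim scene [0.5548 0.1713 0.215 ] r 0.1420 ang 0.736
tab scene [0.4867 0.2236 0.208 ] r 0.2276 ang 0.705
coasters [0.5444 0.1747 0.012 ] r 0.1520 ang 0.707
coasters [0.5111 0.0492 0.012 ] r 0.1513 ang -0.178
coasters [ 0.5919 -0.0562  0.012 ] r 0.1487 ang -1.095
peg [0.5816 0.099  0.275 ] r 0.0817 ang 0.285
```

View pics/sc4c.png

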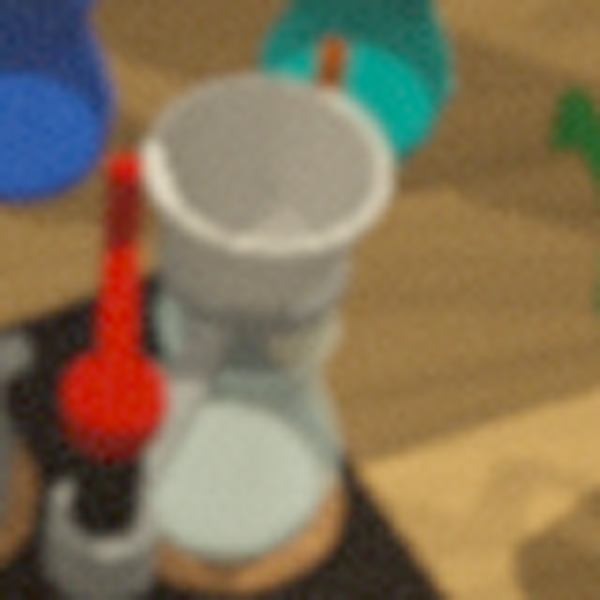

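Run:
```python
from h import *
s=sense(); print(s['tcp_pos'],s['tcp_rot'],s['qpos'].round(2))
w,x,y,z=s['tcp_rot']; ang=np.arctan2(2*y*y-1,2*x*y); print('ty ang',ang)
p=np.array([.66,.076]); 
def U(a): return np.array([np.cos(a),np.sin(a)])
pos=s['tcp_pos'][:2]
def mv(to,a_from,a_to,n):
    global pos
    ty=U(a_from); tx=U(a_from+np.pi/2); D=to-pos; print(n,to.round(4),'x %.2f y %.2f roll %.3f'%(D@tx*100,D@ty*100,-(a_to-a_from))); pos=to
th=np.pi-.35; a=1.216
mv(p+.075*U(th)+.045*U(a),ang,a,'approach')
mv(p+.075*U(th)+.022*U(a),a,a,'near')
while th<np.pi+.887:
    th+=.05;a2=a+.04
    mv(p+.075*U(th)+.020*U(a2),a,a2,'%.2f'%(th-np.pi-.187+.7)); a=a2
```

```text
[0.45420981 0.17457164 0.30748473] [-4.15114955e-04  3.52155686e-01  9.35941249e-01 -4.23192154e-04] [-0.7   0.22  0.27  2.05 -0.08  0.88  0.46]
ty ang 0.8510492907817782
approach [0.6052 0.1439] x -13.37 y 7.65 roll -0.365
near [0.5972 0.1223] x -0.00 y -2.30 roll -0.000
0.21 [0.5945 0.1172] x 0.07 y -0.58 roll -0.040
0.26 [0.5928 0.1138] x 0.07 y -0.38 roll -0.040
0.31 [0.5911 0.1104] x 0.06 y -0.38 roll -0.040
0.36 [0.5897 0.1068] x 0.06 y -0.38 roll -0.040
0.41 [0.5885 0.1032] x 0.05 y -0.38 roll -0.040
0.46 [0.5874 0.0996] x 0.05 y -0.38 roll -0.040
0.51 [0.5865 0.0959] x 0.05 y -0.38 roll -0.040
0.56 [0.5858 0.0922] x 0.04 y -0.37 roll -0.040
0.61 [0.5853 0.0885] x 0.04 y -0.37 roll -0.040
0.66 [0.5849 0.0848] x 0.04 y -0.37 roll -0.040
0.71 [0.5848 0.081 ] x 0.03 y -0.37 roll -0.040
0.76 [0.5848 0.0773] x 0.03 y -0.37 roll -0.040
0.81 [0.5851 0.0736] x 0.02 y -0.37 roll -0.040
0.86 [0.5855 0.0699] x 0.02 y -0.37 roll -0.040
0.91 [0.5861 0.0662] x 0.02 y -0.37 roll -0.040
0.96 [0.5868 0.0626] x 0.01 y -0.37 roll -0.040
1.01 [0.5878 0.059 ] x 0.01 y -0.37 roll -0.040
1.06 [0.5889 0.0555] x 0.01 y -0.37 roll -0.040
1.11 [0.5902 0.052 ] x 0.00 y -0.37 roll -0.040
1.16 [0.5917 0.0487] x -0.00 y -0.37 roll -0.040
1.21 [0.5933 0.0454] x -0.01 y -0.37 roll -0.040
1.26 [0.5951 0.0422] x -0.01 y -0.37 roll -0.040
1.31 [0.597  0.0391] x -0.01 y -0.36 roll -0.040
1.36 [0.5991 0.0361] x -0.02 y -0.36 roll -0.040
1.41 [0.6014 0.0332] x -0.02 y -0.36 roll -0.040
```

Call:
send_rows:
  targets:
    - [0, -3.34, 1.91, 0, 0]
    - [0, -3.34, 1.91, 0, 0]
    - [0, -3.34, 1.91, 0, 0]
    - [0, -3.34, 1.91, 0, 0]
    - [0, 0, 0, 0, -0.12]
    - [0, 0, 0, 0, -0.12]
    - [0, 0, 0, 0, -0.125]
    - [0, 0, 0, 0, 0]

```text
time_s: 7.8
tcp_pos: [0.6052, 0.1438, 0.3067]
tcp_rot: [-0.001, 0.176, 0.984, -0.001]
contact_force: [-0.1, 0.2, -0.4]
grip_width: -0.0001
```

Call:
send_rows:
  targets:
    - [0, 0, 0, 2, 0]
    - [0, 0, 0, 2, 0]
    - [0, 0, 0, 1.7, 0]
    - [0, 0, 0, 0, 0]
    - [0, 0, 0, 0, 0]

```text
time_s: 8.3
tcp_pos: [0.6054, 0.1441, 0.2509]
tcp_rot: [-0.001, 0.178, 0.984, -0.0]
contact_force: [0.0, 0.7, 0.6]
grip_width: 0.0002
```

Run:
```python
from h import *
c=cam('scene'); save(c,'sc5.png');cv2.imwrite('pics/sc5b.png',cv2.resize(c['frame'][80:230,220:370,::-1],None,fx=4,fy=4,interpolation=cv2.INTER_CUBIC))
print(sense()['contact_force'])
```

```text
[0.73594814 0.38418983 1.04864438]
```

View pics/sc5b.png

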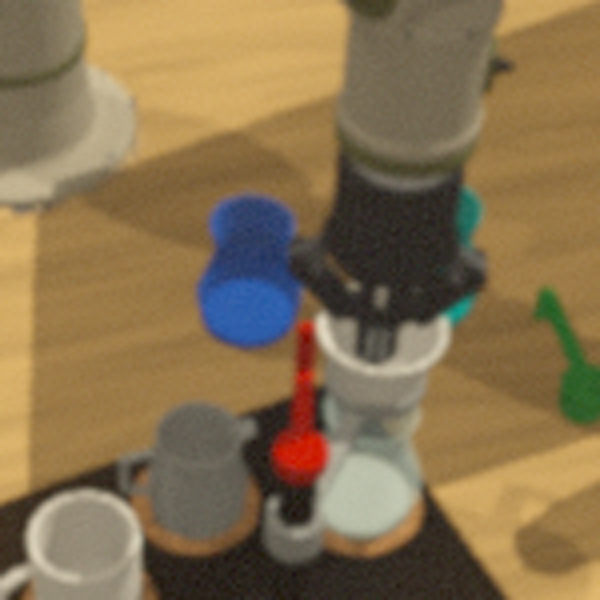

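Call:
send_rows:
  targets:
    - [0, 0, 0, 0.4, 0]
    - [0, 0, -0.7, 0, 0]
    - [0, 0, -0.8, 0, 0]
    - [0, 0, -0.8, 0, 0]
    - [0, 0.07, -0.4, 0, -0.04]
    - [0, 0.07, -0.4, 0, -0.04]
    - [0, 0.06, -0.4, 0, -0.04]
    - [0, 0.06, -0.38, 0, -0.04]
    - [0, 0.06, -0.38, 0, -0.04]
    - [0, 0, 0, 0, 0]

```text
time_s: 9.35
tcp_pos: [0.589, 0.1035, 0.2477]
tcp_rot: [0.0, 0.078, 0.997, 0.0]
contact_force: [-0.0, -0.6, 0.2]
grip_width: 0.0002
```

Run:
```python
from h import *
c=cam('scene'); save(c,'sc6.png');cv2.imwrite('pics/sc6b.png',cv2.resize(c['frame'][80:230,220:370,::-1],None,fx=4,fy=4,interpolation=cv2.INTER_CUBIC))
print(sense()['contact_force'])
```

```text
[-0.27007018  0.59466489  0.13099452]
```

View pics/sc6b.png

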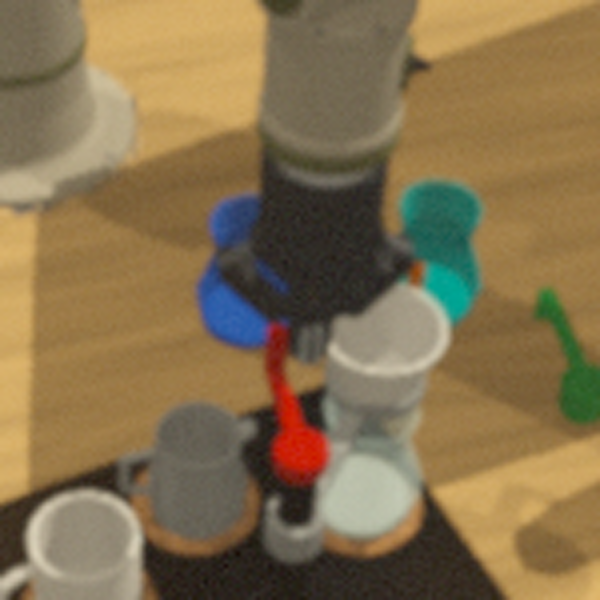

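Lever peg is moving with the finger (peg at (275,330), finger at (310,340)). The dripper has not moved. Continue the arc.

Call:
send_rows:
  targets:
    - [0, 0.05, -0.38, 0, -0.04]
    - [0, 0.05, -0.38, 0, -0.04]
    - [0, 0.05, -0.37, 0, -0.04]
    - [0, 0.04, -0.37, 0, -0.04]
    - [0, 0.04, -0.37, 0, -0.04]
    - [0, 0.04, -0.37, 0, -0.04]
    - [0, 0.03, -0.37, 0, -0.04]
    - [0, 0.03, -0.37, 0, -0.04]
    - [0, 0.02, -0.37, 0, -0.04]
    - [0, 0.02, -0.37, 0, -0.04]
    - [0, 0.02, -0.37, 0, -0.04]
    - [0, 0.01, -0.37, 0, -0.04]
    - [0, 0, 0, 0, 0]

```text
time_s: 10.7
tcp_pos: [0.5882, 0.06, 0.2475]
tcp_rot: [0.0, -0.161, 0.987, -0.0]
contact_force: [-0.5, 0.5, 0.1]
grip_width: -0.0001
```

Call:
send_rows:
  targets:
    - [0, 0.01, -0.37, 0, -0.04]
    - [0, 0.01, -0.37, 0, -0.04]
    - [0, 0, -0.37, 0, -0.04]
    - [0, 0, -0.37, 0, -0.04]
    - [0, -0.01, -0.37, 0, -0.04]
    - [0, -0.01, -0.37, 0, -0.04]
    - [0, 0, 0, 0, 0]

```text
time_s: 11.4
tcp_pos: [0.5973, 0.04, 0.2473]
tcp_rot: [0.0, -0.278, 0.961, -0.0]
contact_force: [0.2, 0.0, -0.6]
grip_width: 0.0002
```

Run:
```python
from h import *
c=cam('scene'); save(c,'sc7.png');cv2.imwrite('pics/sc7b.png',cv2.resize(c['frame'][80:230,220:370,::-1],None,fx=4,fy=4,interpolation=cv2.INTER_CUBIC))
s=sense();print(s['contact_force'],s['qpos'].round(2))
```

```text
[ 0.35035891  0.5688693  -0.51459779] [-0.12  0.43 -0.05  1.88  0.03  0.83  1.94]
```

View pics/sc7b.png

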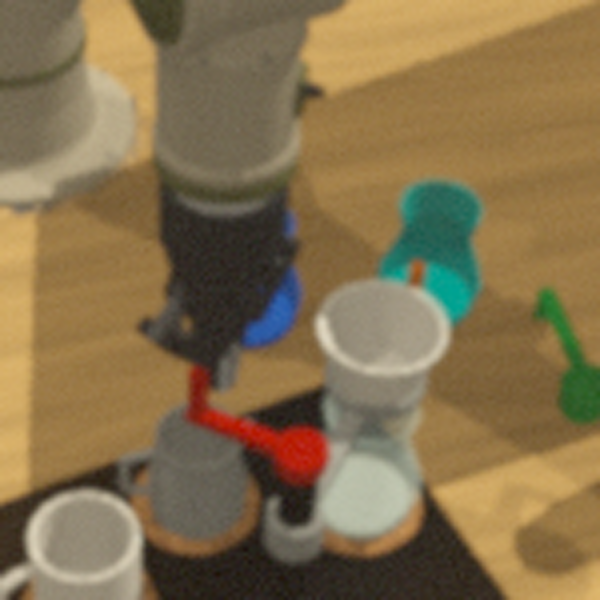

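Call:
send_rows:
  targets:
    - [0, -0.01, -0.3, 0, -0.03]
    - [0, -0.02, -0.3, 0, -0.03]
    - [0, 0, 0, 0, 0]

```text
time_s: 11.75
tcp_pos: [0.6006, 0.0356, 0.2472]
tcp_rot: [-0.0, -0.307, 0.952, 0.0]
contact_force: [-0.9, -0.7, -0.1]
grip_width: 0.0002
```

Call:
send_rows:
  targets:
    - [0, -0.02, -0.15, 0, -0.02]
    - [0, 0, 0, 0, 0]

```text
time_s: 11.95
tcp_pos: [0.6006, 0.0352, 0.2472]
tcp_rot: [-0.001, -0.317, 0.948, 0.001]
contact_force: [-5.0, 2.5, 2.3]
grip_width: -0.0001
```

Call:
send_rows:
  targets:
    - [0, -0.02, -0.15, 0, -0.02]
    - [0, 0, 0, 0, 0]

```text
time_s: 12.15
tcp_pos: [0.6005, 0.0348, 0.2471]
tcp_rot: [-0.002, -0.327, 0.945, 0.001]
contact_force: [-9.4, 5.2, 6.2]
grip_width: 0.0001
```

Call:
send_rows:
  targets:
    - [0, 0, 0.5, 0, 0]
    - [0, 0, 1, 0, 0]
    - [0, 0, 1, 0, 0]
    - [0, 0, 0, -2, 0]
    - [0, 0, 0, -3, 0]
    - [0, 0, 0, -3, 0]
    - [0, 0, 0, -3, 0]
    - [0, 0, 0, 0, 0]
    - [0, 0, 0, 0, 0]

```text
time_s: 13.05
tcp_pos: [0.5873, 0.0535, 0.3578]
tcp_rot: [0.001, -0.327, 0.945, -0.0]
contact_force: [-0.1, -0.2, -1.3]
grip_width: 0.0001
```

Run:
```python
from h import *
c=cam('scene'); save(c,'sc8.png');cv2.imwrite('pics/sc8b.png',cv2.resize(c['frame'][80:230,220:370,::-1],None,fx=4,fy=4,interpolation=cv2.INTER_CUBIC))
t=cam('top'); cv2.imwrite('pics/top8b.png',cv2.resize(t['frame'][150:250,170:300,::-1],None,fx=6,fy=6,interpolation=cv2.INTER_CUBIC))
s=sense();print(s['contact_force'],s['tcp_pos'])
```

```text
[ 0.78565292 -1.06746054 -0.73054385] [0.58676755 0.05321795 0.35638762]
```

View pics/sc8b.png

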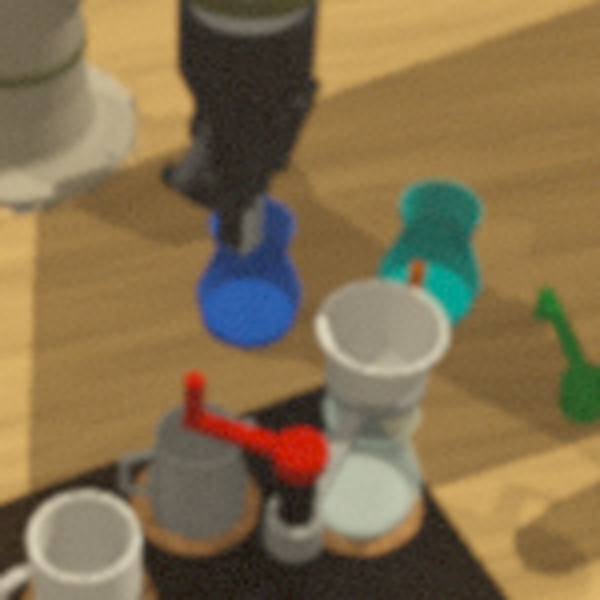

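View pics/top8b.png

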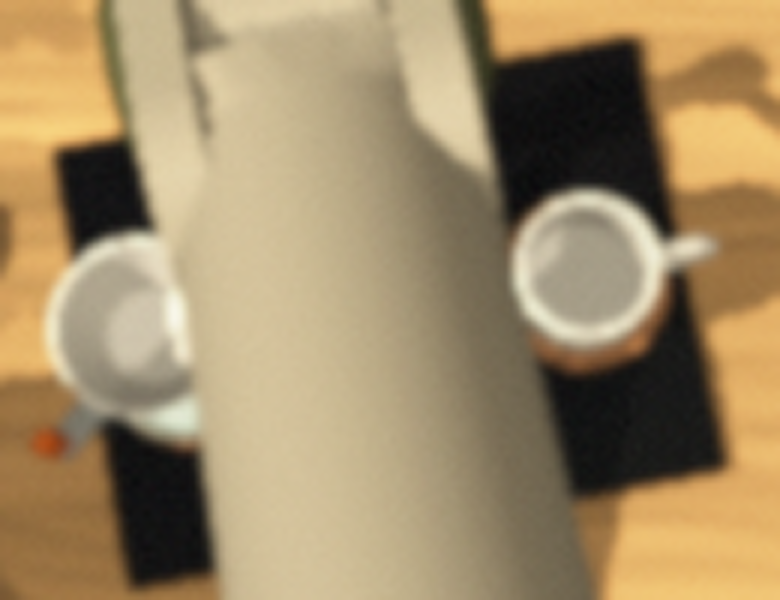

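Run:
```python
from h import *
import pickle
d=pickle.load(open('c0.pkl','rb')); c=d['top']; s=d['scene']
T=lambda q:np.array(q,float)/6+[170-.42,150-.42]
S=lambda q:np.array(q,float)/4+[220-.4,80-.4]
p=np.array([.66,.076])
for n,P in(('peg',onz(s,S([[195,379]]),.275)),('tab top',onz(c,T([[48,441]]),.208)),('tab scene',onz(s,S([[417,264]]),.208)),('rim',onz(c,T([[141,326]]),.215))):
    v=P[0][:2]-p; a=np.arctan2(v[1],-v[0]); print(n,P[0].round(4),np.hypot(*v).round(4),a.round(3),'lever',(.7-(a+.187)).round(3))
a=cv2.imread('pics/scene0.png').astype(int);b=cv2.imread('pics/sc8.png').astype(int)
D=(abs(a-b).sum(2)>60).astype(np.uint8)
k,l,st,cc=cv2.connectedComponentsWithStats(D)
print([(*st[i].tolist(),) for i in range(1,k) if st[i,4]>15])
```

```text
peg [0.6151 0.019  0.275 ] 0.0726 -0.903 lever 1.416
tab top [0.4883 0.221  0.208 ] 0.2247 0.701 lever -0.188
tab scene [0.4877 0.2232 0.208 ] 0.2266 0.707 lever -0.194
rim [0.5452 0.1742 0.215 ] 0.1511 0.708 lever -0.195
[(194, 0, 127, 55, 4030), (284, 0, 18, 8, 83), (429, 0, 34, 43, 685), (408, 38, 47, 51, 1051), (201, 44, 31, 30, 674), (260, 48, 51, 96, 2485), (233, 55, 10, 29, 181), (198, 74, 5, 9, 28), (409, 105, 29, 20, 265), (142, 114, 40, 14, 135), (298, 124, 22, 16, 132), (7, 130, 166, 215, 7695), (339, 135, 68, 31, 737), (85, 137, 143, 86, 4476), (279, 145, 33, 43, 675), (304, 145, 29, 33, 554), (266, 173, 23, 21, 190), (240, 218, 14, 8, 44), (254, 228, 6, 13, 55), (246, 241, 6, 5, 24), (211, 254, 17, 17, 142), (185, 264, 32, 12, 154)]
```

Lever sits at about 1.4 (its stop), and the dripper is at 0.705 rad against the decanter's 0.707–0.712. The robot is clear, so I'm handing in.

Run:
```python
from h import *
print(workorder.finish_job()); print(sense()['time_s'])
```

```text
the job is handed in; nothing more can be done
None
the job is handed in; nothing more can be done
```

I pushed the dripper arm round by its orange tab until the dripper sat over the decanter, then backed off. I then pushed the red lever across to its stop, moved the robot clear and handed the job in. No verdict came back.

- **Dripper:** my last camera check puts the arm bearing at 0.701–0.708 rad. The decanter is at 0.707–0.712 rad, so the offset is about 1–2 mm against the 14 mm limit.
- **Lever:** I measured 1.416 rad from the last scene picture, which is the 1.4 stop within camera error. The push force rose to about 12 N only once it hit the stop, and forces before that were within sensor noise.
- **Other objects:** the decanter, mug and pitcher look unmoved in the before-and-after pictures. I only looked at the crop around the stand, so the tin, jar, scoop and clip were not each measured. The arm's path stayed away from them.
- **Disagreements:** the scene camera's dripper-rim reading came out 6–10 mm larger in x than the top camera's. I relied on the top camera and the tab instead, which agreed with each other. In the final top view the robot hid the lever, so its angle rests on the scene camera alone.
- **Clock:** the last reading before handing in was about 13 s of the 72 s allowed.

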